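# Make up the grooving cutter set on the setting stand

## Task

Make up the grooving cutter set: first take the blue spacer off the green-footed setting stand and put it down on the post of the black-footed stowing stand, then stack on the green-footed stand, in this order from the bottom, the aluminium collar, the red cutter (hub upwards) and the yellow cap, each threaded over the post and lying flat on the one below. Lower every piece down rather than dropping it, and leave the amber oil bottle and the screw-top jar standing where they are.

Things in the scene. Friction and masses are not known exactly. Their poses are not given: they have to be found in the camera images.
- setting_seat (a point): Setting stand, fixed to the bench: a round GREEN foot 100 mm in diameter and 10 mm thick with an upright steel post in its middle, 18 mm in diameter, rising 58 mm above the foot's upper face (the last 7 mm taper to 8 mm in diameter; tip 68 mm above the bench). The point is on the post's axis at the foot's upper face (10 mm above the bench), z up. The blue spacer sits on it at the start.
- stow_seat (a point): Stowing stand, fixed to the bench: a square BLACK foot 100 x 100 x 10 mm with an upright steel post in its middle, 18 mm in diameter, rising 40 mm above the foot's upper face (the last 7 mm taper; tip 50 mm above the bench). The point is on the post's axis at the foot's upper face (10 mm above the bench), z up. Empty at the start.
- spacer_center (a point): Blue plastic spacer ring: outer diameter 46 mm, height 28 mm, through bore 26 mm, about 0.1 kg. At the start it is threaded on the post of the green-footed setting stand, resting on its foot. The point is its centre, 14 mm above its underside. Its own z axis points up at the start; it may have any yaw.
- collar_center (a point): Plain bright aluminium collar: ring of outer diameter 60 mm, height 20 mm, through bore 26 mm, about 0.13 kg, lying flat on the bench. The point is its centre, 10 mm above its underside. Its own z axis points up at the start; it may have any yaw.
- cutter_center (a point): Red grooving cutter: a toothed disc 80 mm in diameter and 7 mm thick (metal teeth round the rim) and, on top of it, a plain round hub 42 mm in diameter and 17 mm high, by which to grasp it; total height 24 mm, through bore 26 mm, about 0.25 kg. It lies on the bench, disc down, hub up, and goes on the stand the same way up. The point is on its axis, 12 mm above its underside. Its own z axis points up at the start; it may have any yaw.
- cap_center (a point): Yellow ribbed plastic cap: diameter 50 mm (52 mm over the ribs, which are only for looks), height 30 mm, closed on top; from below a blind bore 26 mm in diameter and 20 mm deep. About 0.08 kg, standing on the bench closed end up, and goes on the stand that way up (14 mm of post enter it when it lies on the cutter hub). The point is its centre, 15 mm above its underside. Its own z axis points up at the start; it may have any yaw.
- oil_center (a point): Bystander: small amber oil bottle with black cap, 40 mm in diameter, 100 mm tall, standing loose between the two stands. The point is at half its height. Not to be moved.
- jar_center (a point): Bystander: glass jar with steel screw top, 60 mm in diameter, 70 mm tall, standing loose at the left end (as the robot sees it). The point is at half its height. Not to be moved.

How it is judged:
By the outcome, as a careful person would: the job done as asked, in the order asked, and still so for the second after the job is handed in, with the robot touching nothing.
It also fails if it takes over 115 s, if anything falls off the work surface, if the arm or the gripper's body presses on something with over 40 N, if the wrist force passes 120 N, or if a joint passes its speed limit or range.

## Robot

A 6-joint arm with a two-finger parallel gripper is mounted at the origin on the work surface. World frame = base frame: x ahead of the robot, y to its left, z up, the work surface at z = 0. Lengths are in mm, angles in rad, forces in N, time in s.
With the tool pointing down it reaches from about 350 to 775 mm from the base axis. Payload 7.3 kg.
Tool frame: the origin (TCP) lies at the very end of the fingers, on their centre line; the grasp point (between the pads) lies 19 mm behind it; z points along the fingers, y is the line along which they close (so a half turn about z gives the same grasp; the last joint's range is limited). The gripper opens to 92 mm and grips with 3 to 60 N. Pads are 19 mm wide; open, the fingers measure 130 mm over their backs; the gripper's body (75 mm by 190 mm) begins 47 mm behind the grasp point.
Start: joints at [-1.311, 0.342, 1.524, -0, 1.275, -0.146], TCP at [207.27, -482.376, 197.241] pointing down, gripper open.
Joint ranges: [-2.53, 2.53], [-0.77, 2.02], [0.04, 2.7], [-1, 4.14], [0.28, 2.66], [-3.11, 3.11]. Speed limits (rad/s): [2.57, 2.57, 3.14, 3.14, 3.14, 3.14].

## Interface

Orientations are given as [roll, pitch, yaw] about the fixed x, y, z axes, in that order (R = Rz(yaw) Ry(pitch) Rx(roll)).
In Python, from plant import * gives the robot as it stands.
- The arm moves only by the tool arm_command, never from a script. Its arguments are lists of equal length, an entry for each row: "gripper": the finger opening in mm, from 0 to 91.8; "dp": the shift along the tool's x, y, z in units of 25 mm (1.0 is 25 mm), a list of three; "twist": the turn about the tool's z in units of 5 degrees (1.0 is 5 degrees). A call has exactly 5 rows; each row shifts and turns the commanded pose from where the row before left it, along the tool's axes as they then stand; what a row does not reach is not made up. A row lasts 1/8 s, in which the tool goes at most 62.5 mm and 10.7 degrees, less where a joint would pass 70% of its speed; a pose out of reach is approached as far as the arm can. A call is refused whole if a number of a shift passes 1 or a number of a turn 1, either way. A call with a gripper value outside its range is refused whole. The fingers move at their own pace and stop on an object; the grip force is fixed at half the most. Time passes only in rows, so rows that do not move let the fingers close, or fill a call up. It gives the time, the measured TCP pose, the force, the opening and the grip force at its end, in the units of the state.
- get_obs(): the state, without advancing time (a new reading comes with each control period).
- capture(name): name is "scene" or "top" or "wrist"; returns the picture (384x512x3 uint8, red, green, blue); there is no depth.
- get_calibration(name): a dict with "mtx" (3x3 intrinsics, pixels), "position" and "attitude" of the camera in the world; the wrist camera has in their place "mount" (4x4, takes a point from camera to tool coordinates, whose origin is the TCP and whose axes are the flange's). Camera axes: x right, y down, z forward; pixel columns grow to the right and rows downward; lengths in mm; the calibration is good to about 2 mm. A picture is of the moment at which its call begins: read the wrist's pose just before it. get_calibration takes no time and is no camera call.
- close_job(): hands the job in; it is judged then, once.
The state is a dict: "time": time; "joint_positions": joint angles; "dq": joint speeds; "tau": joint torques, N m; "tool_pos": TCP position; "tcp_rot": TCP orientation; "contact_force": force on the tool from outside, world axes, zero at the start; "moment": the same for the moment, N m; "grip_width": finger opening in mm; "finger_force": force on a finger pad.
Only numpy, scipy, OpenCV 4.12 (cv2) and the standard library are available. Lean on these libraries where they do the work, as an engineer would, in place of code of your own. Each camera call takes 0.05 s, during which the arm holds its last target. There are 200 camera calls.

## Working session

There is one attempt and no reset: what is moved stays moved. The work goes in short steps, Python scripts to look and compute and a tool call to move; the robot and the scene stay as the last step left them, time stands still between calls to the robot, and variables do not carry over. Pictures are saved under pics/ and viewed, at most 14 in all, crops included, and the job is handed in when it is done.

Besides the shell and the picture viewer there is one more tool, called after ">>>" as name(argument=value, ...), one argument or row to a line, values as JSON. arm_command: Moves the arm, as the interface text tells. Its arguments: {"type":"object","properties":{"gripper":{"type":"array"},"dp":{"type":"array"},"twist":{"type":"array"}},"required":["gripper","dp","twist"]}

```bash
mkdir -p pics; ls
python3 - <<'E'
from plant import *
import cv2
o=get_obs();print(o)
for n in("scene","top","wrist"):
    im=capture(n);cv2.imwrite(f"pics/{n}0.png",im[:,:,::-1]);print(n,get_calibration(n))
E
```

```text
pics
{'time': 0.0, 'joint_positions': array([-1.31104461e+00,  3.42697895e-01,  1.52500274e+00, -3.26564721e-05,
        1.27538754e+00, -1.46008078e-01]), 'dq': array([ 0.00101963, -0.00150807,  0.00062825, -0.0013891 , -0.00192812,
       -0.00083134]), 'tau': array([ 1.36759852e-03, -4.31240237e+01, -2.44217795e+01,  7.19327736e-02,
        5.60179283e-02, -1.36784188e-04]), 'tool_pos': array([ 207.11796057, -481.93622825,  196.56285916]), 'tcp_rot': array([-3.14010849e+00, -1.86688965e-04,  4.05769190e-01]), 'contact_force': array([0.00688354, 0.33124583, 1.14142172]), 'moment': array([ 0.02378068, -0.00187406, -0.0337243 ]), 'finger_force': 0.0, 'grip_width': 91.80008769202732}
scene {'mtx': array([[432.38688013,   0.        , 251.87034071],
       [  0.        , 432.38688013, 189.75971893],
       [  0.        ,   0.        ,   1.        ]]), 'position': array([1071.97016528, -376.73839406,  782.68966762]), 'attitude': array([-2.39259584,  0.00350027,  0.88119728])}
top {'mtx': array([[497.10281758,   0.        , 251.36245607],
       [  0.        , 497.10281758, 188.88234436],
       [  0.        ,   0.        ,   1.        ]]), 'position': array([ 428.77049372,   52.08638673, 1198.20430308]), 'attitude': array([-3.05101484,  0.01701684, -1.58315616])}
wrist {'mtx': array([[303.86578565,   0.        , 257.54393493],
       [  0.        , 303.86578565, 186.96440706],
       [  0.        ,   0.        ,   1.        ]]), 'mount': array([[-3.71731996e-04, -9.69482327e-01, -2.45160926e-01,
         6.55846792e+01],
       [ 9.99999877e-01, -2.80257284e-04, -4.08007377e-04,
         1.20711722e+00],
       [ 3.26847805e-04, -2.45161048e-01,  9.69482312e-01,
        -1.87467140e+02],
       [ 0.00000000e+00,  0.00000000e+00,  0.00000000e+00,
         1.00000000e+00]])}
```

View pics/top0.png

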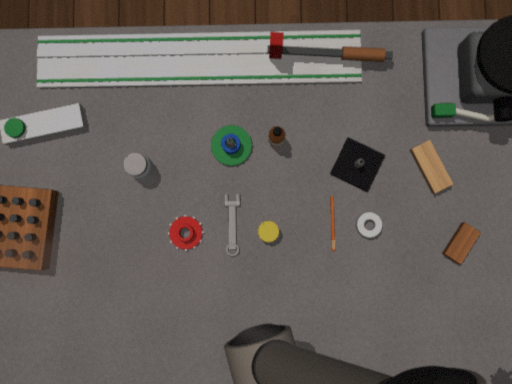

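View pics/scene0.png

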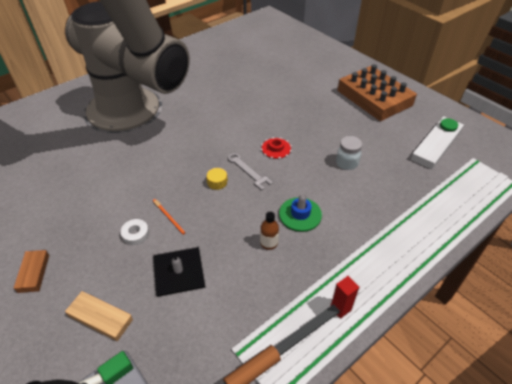

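The top view shows the green stand with the blue spacer at (232,146), the oil bottle at (277,135), the black stand at (357,164) and the jar at (137,166). The cutter is at (186,233), the cap at (269,232) and the collar at (370,225). The scene view agrees with this layout.

```bash
cat > h.py <<'E'
import numpy as np, cv2
from plant import *
from scipy.spatial.transform import Rotation as R
def cam(n,o=None):
    c=get_calibration(n)
    if n!="wrist": return c["mtx"],R.from_euler("xyz",c["attitude"]).as_matrix(),np.array(c["position"])
    T=R.from_euler("xyz",o["tcp_rot"]).as_matrix();M=c["mount"]
    return c["mtx"],T@M[:3,:3],T@M[:3,3]+o["tool_pos"]
def ray(C,uv,z):
    K,Rm,p=C;d=Rm@np.linalg.solve(K,[uv[0],uv[1],1.]);return p+d*(z-p[2])/d[2]
def proj(C,P):
    K,Rm,p=C;q=K@(Rm.T@(np.asarray(P,float)-p));return q[:2]/q[2]
def mask(im,col):
    h,s,v=[x.astype(int) for x in cv2.split(cv2.cvtColor(im,cv2.COLOR_RGB2HSV))]
    m={"green":(h>50)&(h<85)&(s>120)&(v>40),"blue":(h>105)&(h<130)&(s>130)&(v>50),"red":((h<6)|(h>174))&(s>150)&(v>70),
       "yellow":(h>22)&(h<34)&(s>130)&(v>70),"white":(s<40)&(v>150),"black":(v<35)}[col]
    return m.astype(np.uint8)
def blobs(im,col,amin=60):
    cs,_=cv2.findContours(mask(im,col),cv2.RETR_EXTERNAL,cv2.CHAIN_APPROX_NONE)
    return sorted([c for c in cs if cv2.contourArea(c)>amin],key=cv2.contourArea,reverse=True)
def cen(c):
    h=cv2.convexHull(c);m=cv2.moments(h);return np.array([m["m10"],m["m01"]])/m["m00"]
E
python3 - <<'E'
from h import *
g={"green":[(232,146),(300,213),5],"blue":[(232,146),(300,208),26],"red":[(186,233),(277,147),7],"yellow":[(269,232),(217,178),20],"white":[(370,225),(134,231),14],"black":[(357,164),(178,271),10]}
for i,n in enumerate(("top","scene")):
    im=cv2.imread(f"pics/{n}0.png")[:,:,::-1].copy();C=cam(n)
    for k,v in g.items():
        b=[c for c in blobs(im,k,40) if np.hypot(*(cen(c)-v[i]))<15]
        if not b: print(n,k,"none");continue
        u=cen(b[0]);print(n,k,u.round(1),cv2.contourArea(b[0]),ray(C,u,v[2]).round(1),cv2.boundingRect(b[0]))
t=cam("top")
for nm,u,z in(("oil",(277,132),95),("jar",(136,160),70)):print(nm,ray(t,u,z).round())
E
```

```text
top green [231.1 145.2] 1184.0 [644.6 119.1   5. ] (211, 126, 41, 40)
top blue [230.6 143.3] 247.5 [645.6 119.1  26. ] (222, 134, 18, 19)
top red [185.4 232.4] 774.0 [434.8 230.1   7. ] (170, 217, 32, 32)
top yellow [268.1 231.1] 321.5 [435.3  32.5  20. ] (258, 221, 21, 21)
top white [369.3 224.1] 426.0 [ 448.9 -207.3   14. ] (357, 212, 25, 25)
top black [357.  164.4] 1564.5 [ 592.5 -183.5   10. ] (331, 138, 53, 53)
scene green [299.9 214.4] 622.5 [644.6 117.4   5. ] (280, 199, 41, 32)
scene blue [300.6 208.4] 193.5 [644.1 117.8  26. ] (292, 199, 19, 20)
scene red [275.8 147.7] 392.0 [435.9 228.    7. ] (262, 138, 29, 20)
scene yellow [216.5 175.3] 172.5 [429.1  36.   20. ] (208, 169, 18, 14)
scene white [133.8 229. ] 485.5 [ 442.4 -204.1   14. ] (120, 218, 29, 23)
scene black [177.7 271.7] 1738.5 [ 596.9 -187.9   10. ] (154, 249, 50, 47)
oil [657.  10.  95.]
jar [602. 335.  70.]
```

Measured positions (x, y in mm): setting stand (644.6, 118.5), stowing stand (594, -186), cutter (435, 229), cap (434, 33), collar (447, -206). Both views agree within a few mm. I'll keep yaw at about 90°, so the fingers close along world x and the gripper body stays clear of the bottle. First I'll go over the stowing stand.

>>> arm_command(
  gripper=[91,91,91,91,91],
  dp=[
    [1,0.6,0],
    [1,0.6,0],
    [1,0.6,0],
    [1,0.6,0],
    [1,0.6,0],
  ],
  twist=[-1,-1,-1,-1,-1],
)

```text
time: 0.78
tool_pos: [352.6, -476.3, 196.8]
tcp_rot: [-3.141, -0.0, 0.845]
contact_force: [-0.3, 0.1, -0.1]
grip_width: 90.8
finger_force: 0.0
```

>>> arm_command(
  gripper=[91,91,91,91,91],
  dp=[
    [1,0.6,0],
    [1,0.6,0],
    [1,0.6,0],
    [1,0.6,0],
    [1,0.6,0],
  ],
  twist=[-1,-1,-1,-1,-1],
)

```text
time: 1.4
tool_pos: [481.1, -409.6, 196.7]
tcp_rot: [-3.141, -0.0, 1.281]
contact_force: [1.2, 0.1, -0.4]
grip_width: 91.0
finger_force: 0.0
```

>>> arm_command(
  gripper=[91,91,91,91,91],
  dp=[
    [1,0.6,0],
    [1,0.6,0],
    [1,0.6,0.5],
    [1,0.6,0.5],
    [0,0,0],
  ],
  twist=[-1,-1,-1,-0.35,0],
)

```text
time: 2.02
tool_pos: [555.6, -319.4, 170.7]
tcp_rot: [-3.139, -0.002, 1.574]
contact_force: [-1.3, 0.1, 0.3]
grip_width: 91.1
finger_force: 0.0
```

>>> arm_command(
  gripper=[91,91,91,91,91],
  dp=[
    [1,0.3,0.2],
    [1,0.3,0.2],
    [1,0.3,0.2],
    [1,0.3,0.2],
    [1,0.34,0],
  ],
  twist=[0,0,0,0,0],
)

```text
time: 2.65
tool_pos: [593.5, -197.1, 152.1]
tcp_rot: [-3.141, 0.0, 1.569]
contact_force: [-0.1, 0.3, 0.2]
grip_width: 90.9
finger_force: 0.0
```

>>> arm_command(
  gripper=[91,91,91,91,91],
  dp=[
    [0.34,0,0],
    [0,0,0],
    [0,0,0],
    [0,0,0],
    [0,0,0],
  ],
  twist=[0,0,0,0,0],
)

```text
time: 3.28
tool_pos: [593.7, -188.8, 152.2]
tcp_rot: [-3.142, 0.0, 1.57]
contact_force: [0.2, -0.1, -0.6]
grip_width: 91.1
finger_force: 0.0
```

Run:
```python
from h import *
o=get_obs();im=capture("wrist");cv2.imwrite("pics/w1.png",im[:,:,::-1])
C=cam("wrist",o);print(o["tool_pos"],o["tcp_rot"])
print("tip",proj(C,[594,-186,50]),"tcp",proj(C,o["tool_pos"]))
for c in blobs(im,"black",800)[:3]:print(cen(c),cv2.contourArea(c),ray(C,cen(c),10))
```

```text
[ 593.67494066 -188.75791636  152.20364526] [-3.14156720e+00  1.86042615e-04  1.57004063e+00]
tip [257.41502753 175.53738825] tcp [256.76933547 212.44801706]
[203.99255505 281.4437648 ] 16523.5 [ 528.91449038 -325.84700997   10.        ]
[450.97070237 244.99972282] 2651.0 [ 821.30901114 -278.1436059    10.        ]
[256.49262537 190.96040987] 1215.5 [ 592.89384039 -212.20319209   10.        ]
```

View pics/w1.png

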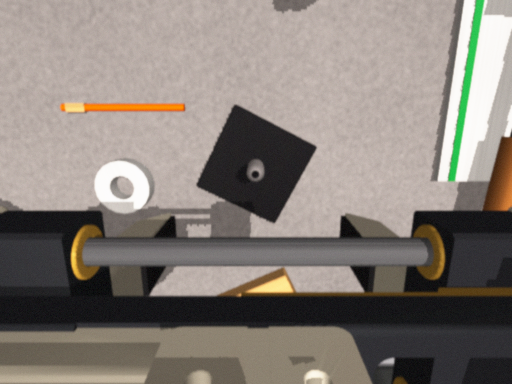

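The wrist view shows the black foot with corners near (236,106), (315,148), (275,221) and (198,186). Its post tip is near (257,176), where I predicted it, and the collar is at (123,187).

```bash
cat >> h.py <<'E'
def flood(im,C,P,col=None,thr=45):
    "convex hull centre of dark blob in the box round the projected point"
    u=proj(C,P).astype(int)
E
python3 - <<'E'
from h import *
im=cv2.imread("pics/w1.png");o=get_obs();C=cam("wrist",o)
g=im.max(2).astype(np.uint8);w=np.zeros_like(g);w[95:228,190:322]=(g[95:228,190:322]<55)*255
w[205:,:225]=0
cs=max(cv2.findContours(w,0,1)[0],key=cv2.contourArea);r=cv2.minAreaRect(cs);print(r,ray(C,r[0],10),[ray(C,p,10).round(1) for p in cv2.boxPoints(r)])
q=cv2.cvtColor(im,cv2.COLOR_BGR2HSV);m=((q[...,1]<40)&(q[...,2]>175)).astype(np.uint8);m[:,160:]=0;m[:150]=0;m[212:]=0
c=max(cv2.findContours(m,0,1)[0],key=cv2.contourArea);print(cv2.boundingRect(c),cen(c),ray(C,cen(c),15))
print(im[155:190:2,257].tolist())
E
sed -i '/^def flood/,$d' h.py
```

```text
((255.4000244140625, 164.70001220703125), (90.78435516357422, 88.54829406738281), 26.56505012512207) [ 591.80006225 -182.18580558   10.        ] [array([ 524.3, -203.9,   10. ]), array([ 570.2, -118.6,   10. ]), array([ 657.2, -161.1,   10. ]), array([ 615.6, -252.3,   10. ])]
(0, 150, 160, 62) [ 80.55716681 179.45603239] [ 400.25846691 -197.51069787   15.        ]
[[39, 36, 37], [37, 36, 38], [70, 73, 78], [105, 106, 115], [110, 113, 122], [121, 123, 133], [139, 143, 154], [156, 160, 173], [98, 102, 109], [34, 33, 35], [33, 31, 30], [78, 79, 84], [99, 103, 112], [62, 65, 71], [37, 34, 36], [34, 34, 33], [34, 31, 32], [31, 29, 31]]
```

>>> arm_command(
  gripper=[91,91,91,91,91],
  dp=[
    [1,0.2,0],
    [1,0.2,0],
    [1,0.2,0],
    [1,0.2,0],
    [1,0.2,0],
  ],
  twist=[0,0,0,0,0],
)

```text
time: 3.95
tool_pos: [619.0, -62.4, 152.2]
tcp_rot: [3.142, 0.0, 1.571]
contact_force: [-0.5, 0.7, 0.2]
grip_width: 91.1
finger_force: 0.0
```

>>> arm_command(
  gripper=[91,91,91,91,91],
  dp=[
    [1,0.2,0],
    [1,0.2,0],
    [1,0.2,0],
    [1,0.2,0],
    [1,0.2,0],
  ],
  twist=[0,0,0,0,0],
)

```text
time: 4.58
tool_pos: [644.0, 62.5, 152.2]
tcp_rot: [3.142, 0.0, 1.571]
contact_force: [0.1, -0.6, 0.4]
grip_width: 90.9
finger_force: 0.0
```

>>> arm_command(
  gripper=[91,91,91,91,91],
  dp=[
    [1,0,0],
    [1,0,0],
    [0,0,0],
    [0,0,0],
    [0,0,0],
  ],
  twist=[0,0,0,0,0],
)

```text
time: 5.2
tool_pos: [643.9, 110.7, 152.2]
tcp_rot: [-3.142, 0.0, 1.57]
contact_force: [0.2, 0.3, -0.4]
grip_width: 90.8
finger_force: 0.0
```

```bash
cat > look.py <<'E'
from h import *
import sys
o=get_obs();im=capture("wrist");cv2.imwrite("pics/%s.png"%sys.argv[1],im[:,:,::-1])
C=cam("wrist",o);print(o["tool_pos"].round(1),o["tcp_rot"].round(3))
for a in sys.argv[2:]:
    k,z=a.split(":")
    for c in blobs(im,k,150)[:2]:
        u=cen(c);x,y,w,h=cv2.boundingRect(c);print(k,u.round(1),cv2.contourArea(c),(x,y,w,h),ray(C,u,float(z)).round(1), "ell",[np.round(t,1) for t in cv2.fitEllipse(cv2.convexHull(c))])
E
python3 look.py w2 green:10 blue:32
```

```text
[643.9 110.7 152.2] [-3.142  0.     1.57 ]
green [255.9 160.9] 6117.0 (211, 117, 90, 89) [642.5 121.3  10. ] ell [array([255.9, 160.9]), array([88.4, 89.7]), np.float64(83.1)]
green [414.  114.4] 1287.5 (397, 0, 35, 238) [809.5 170.7  10. ] ell [array([415.1, 106.5]), array([  8.8, 299.3]), np.float64(7.0)]
blue [255.8 165.8] 1457.0 (234, 144, 44, 44) [642.6 119.8  32. ] ell [array([255.9, 165.9]), array([43.5, 44.3]), np.float64(9.6)]
```

View pics/w2.png

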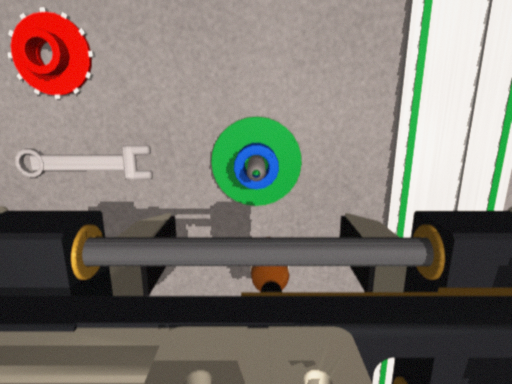

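The green foot fits an ellipse centred at (255.9,160.9) and the blue spacer at (255.8,165.8), concentric with the post. The cutter is at upper left. Averaged over the views, the setting stand is at about (643.7,119.3). I'll descend around the spacer now.

>>> arm_command(
  gripper=[80,80,80,80,80],
  dp=[
    [0.34,0,1],
    [0,0,1],
    [0,0,1],
    [0,0,1],
    [0,0,0.6],
  ],
  twist=[0,0,0,0,0],
)

```text
time: 5.88
tool_pos: [643.3, 119.7, 35.9]
tcp_rot: [-3.14, 0.0, 1.57]
contact_force: [0.5, -0.5, 0.7]
grip_width: 79.7
finger_force: 0.0
```

>>> arm_command(
  gripper=[80,80,80,80,80],
  dp=[
    [0,0,0.4],
    [0,0,0.3],
    [0,0,0.2],
    [0,0,0],
    [0,0,0],
  ],
  twist=[0,0,0,0,0],
)

```text
time: 6.5
tool_pos: [644.2, 120.4, 15.2]
tcp_rot: [3.141, 0.0, 1.571]
contact_force: [-0.0, -0.4, 0.7]
grip_width: 80.1
finger_force: 0.0
```

>>> arm_command(
  gripper=[40,40,40,40,40],
  dp=[
    [-0.03,0,0.03],
    [0,0,0],
    [0,0,0],
    [0,0,0],
    [0,0,0],
  ],
  twist=[0,0,0,0,0],
)

```text
time: 7.12
tool_pos: [643.9, 119.6, 14.0]
tcp_rot: [3.142, 0.0, 1.571]
contact_force: [0.3, -0.1, 0.1]
grip_width: 40.6
finger_force: 0.0
```

>>> arm_command(
  gripper=[40,40,40,40,40],
  dp=[
    [0,0,0],
    [0,0,0],
    [0,0,-0.2],
    [0,0,-0.3],
    [0,0,-0.3],
  ],
  twist=[0,0,0,0,0],
)

```text
time: 7.75
tool_pos: [644.1, 119.6, 34.8]
tcp_rot: [3.141, 0.0, 1.571]
contact_force: [-0.2, -0.2, -1.0]
grip_width: 39.8
finger_force: 0.0
```

The opening reached 40 with zero force, so the 46 mm spacer was not gripped. I'll look.

```bash
python3 look.py w3 blue:32 green:10; python3 -c "
from h import *
im=capture('scene');cv2.imwrite('pics/s3.png',cv2.resize(im[150:310,200:400,::-1],(800,640))[:600])"
```

```text
[644.1 119.6  34.8] [3.141 0.    1.571]
blue [254.8 207.8] 2235.5 (220, 174, 70, 64) [642.8 121.9  32. ] ell [array([254.7, 211. ]), array([68.3, 75.3]), np.float64(4.4)]
green [256.3 186. ] 6752.5 (188, 133, 135, 105) [643.7 131.1  10. ] ell [array([254.7, 191.4]), array([115.5, 135.6]), np.float64(86.3)]
green [494.4 142.3] 1764.0 (473, 26, 39, 212) [809.1 162.4  10. ] ell [array([506.8,  79.4]), array([ 12. , 464.5]), np.float64(10.8)]
```

View pics/s3.png

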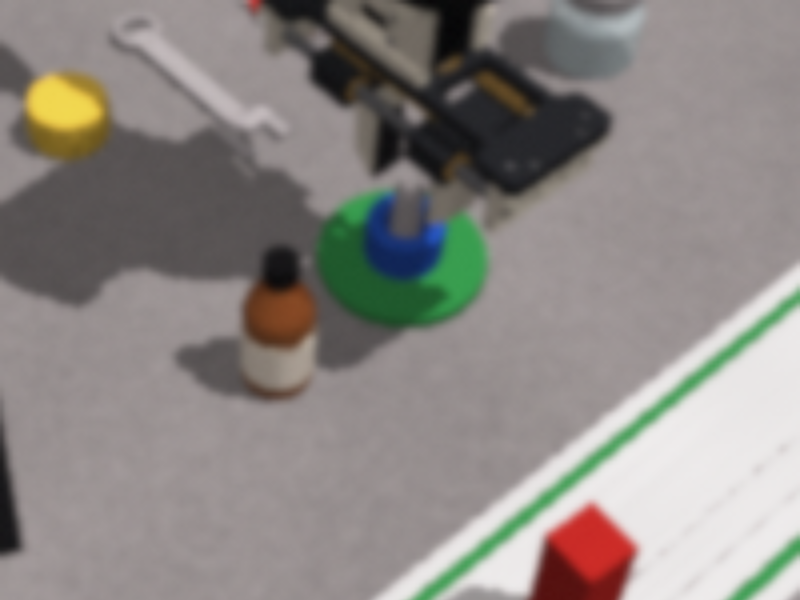

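View pics/w3.png

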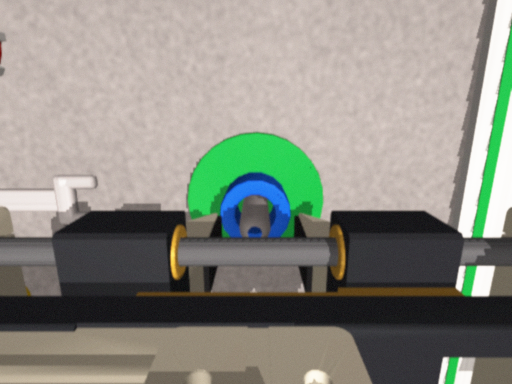

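Run:
```python
from h import *
c=get_calibration("wrist");M=c["mount"];K=c["mtx"]
for h in (45.5,20,23):
  for x in(9.5,-9.5):
    for z in(0,-19,-40):
      p=M[:3,:3].T@(np.array([x,h,z])-M[:3,3]);q=K@p;print(h,x,z,(q[:2]/q[2]).round())
C=cam("scene");f=lambda P:((proj(C,P)-[200,150])*4).round()
for P in([644.1,119.6,35],[624,119.6,35],[664,119.6,35],[644,119.4,38],[644,119.4,68],[624,119.6,75],[664,119.6,75]):print(P,f(P))
o=get_obs();print(o["grip_width"],o["finger_force"],o["joint_positions"].round(3),o["tool_pos"])
im=cv2.imread("pics/w3.png");cv2.imwrite("pics/w3c.png",cv2.resize(im[160:300,160:360],(800,560),interpolation=cv2.INTER_CUBIC))
```

```text
45.5 9.5 0 [328. 198.]
45.5 9.5 -19 [335. 208.]
45.5 9.5 -40 [345. 220.]
45.5 -9.5 0 [326. 226.]
45.5 -9.5 -19 [333. 238.]
45.5 -9.5 -40 [342. 254.]
20 9.5 0 [288. 198.]
20 9.5 -19 [291. 208.]
20 9.5 -40 [295. 220.]
20 -9.5 0 [287. 226.]
20 -9.5 -19 [290. 238.]
20 -9.5 -40 [294. 254.]
23 9.5 0 [293. 198.]
23 9.5 -19 [296. 208.]
23 9.5 -40 [301. 220.]
23 -9.5 0 [292. 226.]
23 -9.5 -19 [295. 238.]
23 -9.5 -40 [300. 254.]
[644.1, 119.6, 35] [406. 222.]
[624, 119.6, 35] [382. 201.]
[664, 119.6, 35] [431. 242.]
[644, 119.4, 38] [406. 218.]
[644, 119.4, 68] [410. 183.]
[624, 119.6, 75] [387. 154.]
[664, 119.6, 75] [437. 195.]
40.057938661062025 0.0 [ 0.067  0.727  1.329 -0.     1.083  0.067] [644.70836015 119.65862418  35.49916578]
```

View pics/w3c.png

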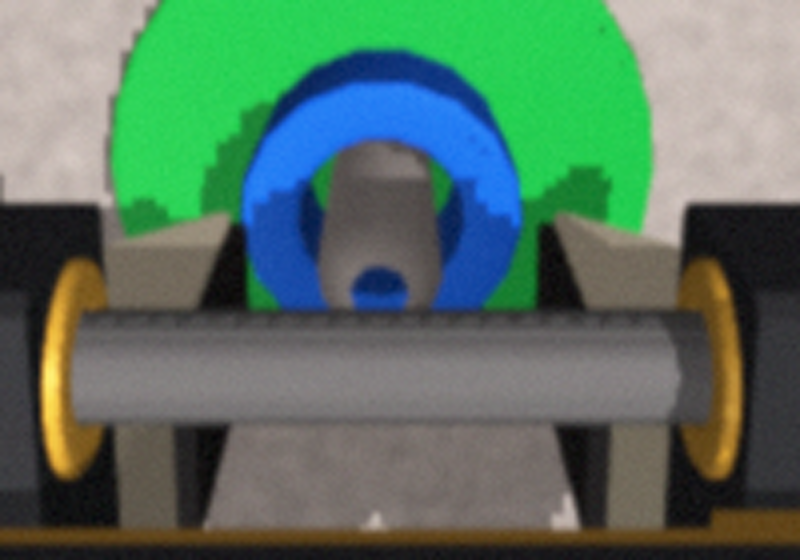

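The crop shows the fingertips ending well above the spacer. The tip corner at image row 213 implies the real tips are about 24–30 mm above the reported TCP, and the scene view agrees. I'll open and go lower in small steps, watching the force. Heights will be referenced to the grasp itself.

>>> arm_command(
  gripper=[75,75,75,75,75],
  dp=[
    [0,0,0],
    [0,0,0],
    [0,0,0.4],
    [0,0,0.4],
    [0,0,0],
  ],
  twist=[0,0,0,0,0],
)

```text
time: 8.48
tool_pos: [642.7, 119.5, 12.2]
tcp_rot: [-3.139, 0.0, 1.571]
contact_force: [-0.1, 0.3, -0.5]
grip_width: 74.7
finger_force: 0.0
```

>>> arm_command(
  gripper=[75,75,75,75,75],
  dp=[
    [0,0,0.2],
    [0,0,0.2],
    [0,0,0.2],
    [0,0,0.2],
    [0,0,0],
  ],
  twist=[0,0,0,0,0],
)

```text
time: 9.1
tool_pos: [643.5, 119.6, -6.6]
tcp_rot: [-3.141, 0.0, 1.571]
contact_force: [-0.4, -0.0, 0.4]
grip_width: 75.1
finger_force: 0.0
```

There is no contact although the reported TCP is below the foot's upper face, so the offset is confirmed. Closing.

>>> arm_command(
  gripper=[40,40,40,40,40],
  dp=[
    [0,0,0],
    [0,0,0],
    [0,0,0],
    [0,0,0],
    [0,0,0],
  ],
  twist=[0,0,0,0,0],
)

```text
time: 9.72
tool_pos: [643.8, 119.6, -5.9]
tcp_rot: [3.142, 0.0, 1.571]
contact_force: [-0.2, 0.4, 1.6]
grip_width: 45.5
finger_force: 30.0
```

>>> arm_command(
  gripper=[40,40,40,40,40],
  dp=[
    [0,0,-0.2],
    [0,0,-0.4],
    [0,0,-0.6],
    [0,0,-0.9],
    [0,0,-1],
  ],
  twist=[0,0,0,0,0],
)

```text
time: 10.35
tool_pos: [643.9, 119.6, 73.1]
tcp_rot: [3.141, 0.0, 1.571]
contact_force: [1.0, -0.7, -0.1]
grip_width: 45.6
finger_force: 30.0
```

>>> arm_command(
  gripper=[40,40,40,40,40],
  dp=[
    [0,0,-1],
    [0,0,-1],
    [-0.5,0,-0.3],
    [-1,-0.2,0],
    [-1,-0.2,0],
  ],
  twist=[0,0,0,0,0],
)

```text
time: 10.98
tool_pos: [633.2, 55.7, 128.7]
tcp_rot: [-3.141, 0.0, 1.571]
contact_force: [0.4, 0.3, -0.2]
grip_width: 45.8
finger_force: 30.0
```

>>> arm_command(
  gripper=[40,40,40,40,40],
  dp=[
    [-1,-0.2,0],
    [-1,-0.2,0],
    [-1,-0.2,0],
    [-1,-0.2,0],
    [-1,-0.2,0],
  ],
  twist=[0,0,0,0,0],
)

```text
time: 11.6
tool_pos: [608.0, -69.5, 128.6]
tcp_rot: [-3.141, 0.0, 1.57]
contact_force: [1.2, -0.2, -1.4]
grip_width: 45.2
finger_force: 30.0
```

>>> arm_command(
  gripper=[40,40,40,40,40],
  dp=[
    [-1,-0.2,0],
    [-1,-0.2,0],
    [-1,-0.2,0],
    [-1,0,0],
    [-0.4,0,0],
  ],
  twist=[0,0,0,0,0],
)

```text
time: 12.22
tool_pos: [593.1, -179.7, 128.6]
tcp_rot: [-3.141, 0.0, 1.569]
contact_force: [0.3, 0.3, -1.3]
grip_width: 45.3
finger_force: 30.0
```

Run:
```python
from h import *
P=[];
for i in range(4):
    im=capture("wrist");o=get_obs();P.append(o["tool_pos"])
print(np.mean(P,0).round(2),o["grip_width"]);C=cam("wrist",o)
for c in blobs(im,"blue",150)[:1]:print(cen(c),cv2.boundingRect(c))
cv2.imwrite("pics/w4.png",im[:,:,::-1])
```

```text
[ 593.43 -178.66  128.67] 45.56312602875719
[257.53562018 215.03086768] (213, 186, 89, 52)
```

View pics/w4.png

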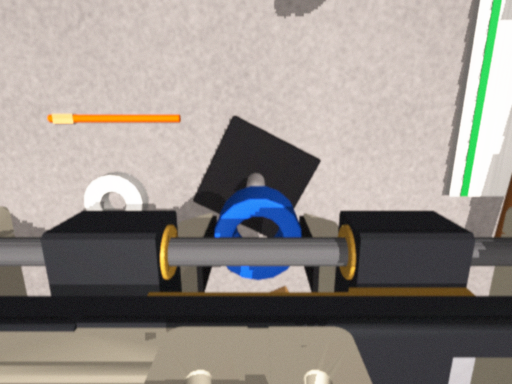

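The spacer is held level and centred between the fingers, its ring spanning columns 216–301, with the black stand's post just behind it at (257,180). The target is TCP (592.8,-183.7), lowering to z = -6 as at the grasp.

>>> arm_command(
  gripper=[40,40,40,40,40],
  dp=[
    [-0.18,0,0.5],
    [0,0,1],
    [0,0,1],
    [0,0,0.6],
    [0,0,0.2],
  ],
  twist=[0,0,0,0,0],
)

```text
time: 13.05
tool_pos: [593.4, -181.9, 45.3]
tcp_rot: [-3.14, -0.001, 1.571]
contact_force: [0.5, -0.2, -0.2]
grip_width: 45.1
finger_force: 30.0
```

>>> arm_command(
  gripper=[40,40,40,40,40],
  dp=[
    [0,0,0.1],
    [0,0,0.2],
    [0,0,0.2],
    [0,0,0.2],
    [0,0,0.2],
  ],
  twist=[0,0,0,0,0],
)

```text
time: 13.68
tool_pos: [593.8, -182.4, 23.7]
tcp_rot: [3.141, 0.0, 1.571]
contact_force: [-0.3, -0.2, -0.2]
grip_width: 45.2
finger_force: 30.0
```

>>> arm_command(
  gripper=[40,40,40,40,40],
  dp=[
    [-0.04,-0.02,0.3],
    [0,0,0.3],
    [0,0,0.3],
    [0,0,0.1],
    [0,0,0.1],
  ],
  twist=[0,0,0,0,0],
)

```text
time: 14.3
tool_pos: [593.4, -183.5, -3.6]
tcp_rot: [3.141, 0.0, 1.571]
contact_force: [-0.4, 0.4, -1.2]
grip_width: 45.4
finger_force: 30.0
```

>>> arm_command(
  gripper=[40,40,40,40,40],
  dp=[
    [0,0,0],
    [0,0,0.05],
    [0,0,0.03],
    [0,0,0],
    [0,0,0],
  ],
  twist=[0,0,0,0,0],
)

```text
time: 14.92
tool_pos: [593.3, -183.4, -5.5]
tcp_rot: [3.142, 0.0, 1.571]
contact_force: [0.3, -0.7, -1.5]
grip_width: 45.6
finger_force: 30.0
```

>>> arm_command(
  gripper=[40,40,40,40,40],
  dp=[
    [0,0,0.02],
    [0,0,0.02],
    [0,0,0],
    [0,0,0],
    [0,0,0],
  ],
  twist=[0,0,0,0,0],
)

```text
time: 15.55
tool_pos: [593.5, -183.5, -5.9]
tcp_rot: [3.141, 0.0, 1.571]
contact_force: [-1.2, 1.0, 6.0]
grip_width: 45.6
finger_force: 30.0
```

Contact shows at 6 N, so the spacer is seated. I'll release, rise and go to the collar.

>>> arm_command(
  gripper=[80,80,80,80,80],
  dp=[
    [0,0,0],
    [0,0,0],
    [0,0,-0.3],
    [0,0,-0.8],
    [0,0,-1],
  ],
  twist=[0,0,0,0,0],
)

```text
time: 16.18
tool_pos: [593.1, -183.3, 46.4]
tcp_rot: [-3.141, -0.0, 1.571]
contact_force: [0.8, 0.4, 0.1]
grip_width: 80.0
finger_force: 0.0
```

>>> arm_command(
  gripper=[80,80,80,80,80],
  dp=[
    [0,0,-1],
    [0,-0.5,-1],
    [-0.3,-1,-0.4],
    [-0.5,-1,0],
    [-0.6,-1,0],
  ],
  twist=[0,0,0,0,0],
)

```text
time: 16.8
tool_pos: [505.3, -218.7, 106.7]
tcp_rot: [3.141, 0.001, 1.571]
contact_force: [-1.3, -0.9, 1.0]
grip_width: 79.7
finger_force: 0.0
```

>>> arm_command(
  gripper=[80,80,80,80,80],
  dp=[
    [0,-1,0],
    [0,-1,0],
    [0,-0.35,0],
    [0,0,0],
    [0,0,0],
  ],
  twist=[0,0,0,0,0],
)

```text
time: 17.42
tool_pos: [448.0, -218.6, 106.2]
tcp_rot: [3.141, 0.001, 1.571]
contact_force: [0.1, 0.6, 0.1]
grip_width: 80.1
finger_force: 0.0
```

Run:
```python
from h import *
o=get_obs();im=capture("wrist");C=cam("wrist",o);cv2.imwrite("pics/w5.png",im[:,:,::-1]);print(o["tool_pos"])
t=capture("top");cv2.imwrite("pics/t5.png",t[:,:,::-1])
u=proj(C,[447,-206,15]);print(u)
g=cv2.medianBlur(im.min(2),5)
m=np.zeros_like(g);x,y=u.astype(int);y0,y1=max(0,y-60),min(210,y+60);m[y0:y1,x-60:x+60]=(g[y0:y1,x-60:x+60]>170)
c=max(cv2.findContours(m,0,1)[0],key=cv2.contourArea);print(cv2.boundingRect(c),cv2.contourArea(c),cen(c),ray(C,cen(c),17),[np.round(v,1) for v in cv2.fitEllipse(cv2.convexHull(c))])
```

```text
[ 448.0124463  -218.6426905   106.16380751]
[255.87103954 167.57666812]
(195, 107, 120, 103) 11006.5 [254.6321744  157.81815426] [ 445.88865329 -196.54715926   17.        ] [array([269.4, 157.7]), array([102.9, 674.4]), np.float64(90.4)]
```

View pics/w5.png

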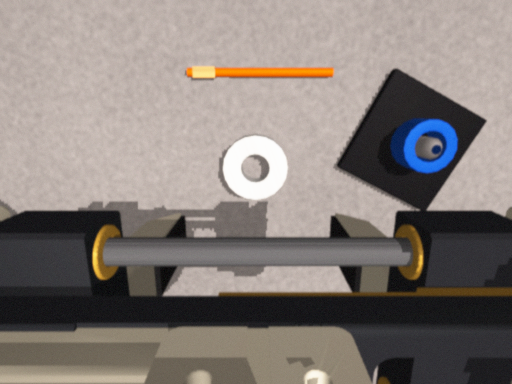

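The collar lies at (255.5,168), spanning columns 222–288, which matches the prediction for (447,-206). The spacer is seated on the black stand's post at (430,148). I'll descend on the collar.

>>> arm_command(
  gripper=[80,80,80,80,80],
  dp=[
    [0.46,-0.05,0.7],
    [0,0,1],
    [0,0,1],
    [0,0,1],
    [0,0,0.5],
  ],
  twist=[0,0,0,0,0],
)

```text
time: 18.15
tool_pos: [445.7, -206.5, -0.3]
tcp_rot: [-3.14, -0.001, 1.571]
contact_force: [1.0, -0.4, 0.6]
grip_width: 80.0
finger_force: 0.0
```

>>> arm_command(
  gripper=[80,80,80,80,80],
  dp=[
    [0,0,0.3],
    [0,0,0.2],
    [0,0,0.2],
    [0,0,0.1],
    [0,0,0],
  ],
  twist=[0,0,0,0,0],
)

```text
time: 18.77
tool_pos: [445.9, -207.0, -19.0]
tcp_rot: [3.141, 0.0, 1.571]
contact_force: [-0.6, 0.3, -0.1]
grip_width: 79.8
finger_force: 0.0
```

>>> arm_command(
  gripper=[54,54,54,54,54],
  dp=[
    [0,0,0],
    [0,0,0],
    [0,0,0],
    [0,0,0],
    [0,0,0],
  ],
  twist=[0,0,0,0,0],
)

```text
time: 19.4
tool_pos: [445.9, -207.0, -18.9]
tcp_rot: [3.141, 0.0, 1.571]
contact_force: [0.0, 0.4, 2.2]
grip_width: 59.6
finger_force: 30.0
```

>>> arm_command(
  gripper=[54,54,54,54,54],
  dp=[
    [0,0,-0.4],
    [0,0,-0.8],
    [0,0,-1],
    [0,0,-1],
    [0.5,0.3,-1],
  ],
  twist=[0,0,0,0,0],
)

```text
time: 20.02
tool_pos: [453.0, -194.7, 87.2]
tcp_rot: [3.142, 0.0, 1.57]
contact_force: [0.4, 0.3, -0.6]
grip_width: 59.8
finger_force: 30.0
```

>>> arm_command(
  gripper=[54,54,54,54,54],
  dp=[
    [1,0.6,-0.8],
    [1,0.6,0],
    [1,0.6,0],
    [1,0.6,0],
    [1,0.6,0],
  ],
  twist=[0,0,0,0,0],
)

```text
time: 20.65
tool_pos: [528.6, -68.5, 106.4]
tcp_rot: [3.142, 0.0, 1.571]
contact_force: [0.2, 0.3, -1.0]
grip_width: 59.5
finger_force: 30.0
```

>>> arm_command(
  gripper=[54,54,54,54,54],
  dp=[
    [1,0.6,0],
    [1,0.6,0],
    [1,0.6,0],
    [1,0.6,0],
    [1,0.6,0],
  ],
  twist=[0,0,0,0,0],
)

```text
time: 21.28
tool_pos: [603.5, 56.5, 106.3]
tcp_rot: [-3.141, 0.0, 1.571]
contact_force: [0.4, -0.1, -0.6]
grip_width: 59.5
finger_force: 30.0
```

>>> arm_command(
  gripper=[54,54,54,54,54],
  dp=[
    [1,0.6,0],
    [1,0.6,0],
    [0.5,0.4,0],
    [0,0,0],
    [0,0,0],
  ],
  twist=[0,0,0,0,0],
)

```text
time: 21.9
tool_pos: [642.7, 117.5, 105.9]
tcp_rot: [-3.141, 0.0, 1.571]
contact_force: [-0.5, -0.5, -1.1]
grip_width: 59.3
finger_force: 30.0
```

>>> arm_command(
  gripper=[54,54,54,54,54],
  dp=[
    [0.08,0.04,0.6],
    [0,0,0.8],
    [0,0,0.5],
    [0,0,0.1],
    [0,0,0],
  ],
  twist=[0,0,0,0,0],
)

```text
time: 22.52
tool_pos: [644.5, 120.0, 56.1]
tcp_rot: [3.141, 0.0, 1.571]
contact_force: [0.1, -0.5, -1.7]
grip_width: 59.9
finger_force: 30.0
```

>>> arm_command(
  gripper=[54,54,54,54,54],
  dp=[
    [0,0,0.2],
    [0,0,0.2],
    [0,0,0.2],
    [0,0,0.2],
    [0,0,0],
  ],
  twist=[0,0,0,0,0],
)

```text
time: 23.15
tool_pos: [643.9, 120.1, 35.3]
tcp_rot: [-3.14, 0.0, 1.571]
contact_force: [0.7, -0.4, -1.5]
grip_width: 59.5
finger_force: 30.0
```

>>> arm_command(
  gripper=[54,54,54,54,54],
  dp=[
    [0,0,0.3],
    [0,0,0.4],
    [0,0,0.4],
    [0,0,0.3],
    [0,0,0.2],
  ],
  twist=[0,0,0,0,0],
)

```text
time: 23.78
tool_pos: [644.1, 120.1, -4.8]
tcp_rot: [-3.141, 0.0, 1.571]
contact_force: [0.4, -0.7, -1.3]
grip_width: 59.4
finger_force: 30.0
```

>>> arm_command(
  gripper=[54,54,54,54,54],
  dp=[
    [0,0,0.08],
    [0,0,0.05],
    [0,0,0],
    [0,0,0],
    [0,0,0],
  ],
  twist=[0,0,0,0,0],
)

```text
time: 24.4
tool_pos: [644.4, 120.1, -7.1]
tcp_rot: [3.141, 0.0, 1.571]
contact_force: [0.3, 0.6, -0.8]
grip_width: 59.5
finger_force: 30.0
```

>>> arm_command(
  gripper=[54,54,54,54,54],
  dp=[
    [0,0,0.05],
    [0,0,0.02],
    [0,0,0.02],
    [0,0,0],
    [0,0,0],
  ],
  twist=[0,0,0,0,0],
)

```text
time: 25.02
tool_pos: [644.4, 120.1, -8.9]
tcp_rot: [3.141, 0.0, 1.571]
contact_force: [-2.8, -0.6, 5.6]
grip_width: 59.7
finger_force: 30.0
```

The collar is seated at 5.6 N. I'll release and go to the cutter.

>>> arm_command(
  gripper=[80,80,80,80,80],
  dp=[
    [0,0,0],
    [0,0,0],
    [0,0,-0.3],
    [0,0,-0.8],
    [0,0,-1],
  ],
  twist=[0,0,0,0,0],
)

```text
time: 25.65
tool_pos: [644.1, 120.0, 43.4]
tcp_rot: [-3.141, 0.0, 1.571]
contact_force: [0.4, 0.2, 0.2]
grip_width: 79.9
finger_force: 0.0
```

>>> arm_command(
  gripper=[80,80,80,80,80],
  dp=[
    [0,0,-1],
    [0,-0.5,-1],
    [0.4,-1,-0.5],
    [0.5,-1,0],
    [0.5,-1,0],
  ],
  twist=[0,0,0,0,0],
)

```text
time: 26.28
tool_pos: [556.3, 155.4, 106.2]
tcp_rot: [3.14, -0.0, 1.571]
contact_force: [0.4, -0.1, 0.0]
grip_width: 80.1
finger_force: 0.0
```

>>> arm_command(
  gripper=[80,80,80,80,80],
  dp=[
    [0.5,-1,0],
    [0.5,-1,0],
    [0.5,-1,0],
    [0.5,-1,0],
    [0.5,-0.9,0],
  ],
  twist=[0,0,0,0,0],
)

```text
time: 26.9
tool_pos: [433.6, 218.0, 106.0]
tcp_rot: [3.141, -0.0, 1.571]
contact_force: [0.9, 0.0, 0.4]
grip_width: 80.2
finger_force: 0.0
```

>>> arm_command(
  gripper=[80,80,80,80,80],
  dp=[
    [0,0,0],
    [0,0,0],
    [0,0,0],
    [0,0,0],
    [0,0,0],
  ],
  twist=[0,0,0,0,0],
)

```text
time: 27.52
tool_pos: [434.6, 217.4, 105.3]
tcp_rot: [-3.141, 0.0, 1.57]
contact_force: [0.0, -0.1, 0.2]
grip_width: 79.9
finger_force: 0.0
```

```bash
python3 look.py w6 red:5; python3 -c "
from h import *
C=cam('wrist',get_obs());print(proj(C,[435,229,24]))"
```

```text
[434.6 217.4 105.3] [-3.141  0.     1.57 ]
red [255.1 163.7] 5131.0 (214, 123, 83, 82) [432.7 232.1   5. ] ell [array([255.1, 163.7]), array([81.5, 82.4]), np.float64(90.6)]
[257.58861235 170.7813806 ]
```

View pics/w6.png

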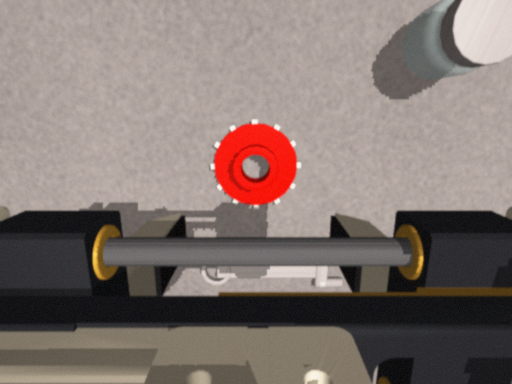

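The cutter is at (255.1,163.7), disc 82 px across with the hub up. It lies at about (434,230). I'll descend with care so the fingertips end above the disc but on the hub.

>>> arm_command(
  gripper=[70,70,70,70,70],
  dp=[
    [0.5,0,0.7],
    [0,0,1],
    [0,0,1],
    [0,0,0.8],
    [0,0,0.4],
  ],
  twist=[0,0,0,0,0],
)

```text
time: 28.2
tool_pos: [433.9, 229.9, 7.0]
tcp_rot: [-3.14, 0.001, 1.571]
contact_force: [-0.2, -0.2, 0.5]
grip_width: 69.6
finger_force: 0.0
```

>>> arm_command(
  gripper=[70,70,70,70,70],
  dp=[
    [0,0,0.4],
    [0,0,0.2],
    [0,0,0.1],
    [0,0,0.1],
    [0,0,0],
  ],
  twist=[0,0,0,0,0],
)

```text
time: 28.82
tool_pos: [434.4, 230.1, -12.0]
tcp_rot: [3.141, 0.0, 1.571]
contact_force: [0.7, -0.2, -0.5]
grip_width: 70.0
finger_force: 0.0
```

>>> arm_command(
  gripper=[70,70,37,37,37],
  dp=[
    [0,0,0.08],
    [0,0,0],
    [0,0,0],
    [0,0,0],
    [0,0,0],
  ],
  twist=[0,0,0,0,0],
)

```text
time: 29.45
tool_pos: [434.1, 230.0, -14.1]
tcp_rot: [-3.141, 0.0, 1.571]
contact_force: [-2.1, -0.0, 0.5]
grip_width: 44.4
finger_force: 1.0
```

>>> arm_command(
  gripper=[37,37,37,37,37],
  dp=[
    [0,0,0],
    [0,0,0],
    [0,0,0],
    [0,0,0],
    [0,0,0],
  ],
  twist=[0,0,0,0,0],
)

```text
time: 30.08
tool_pos: [433.9, 230.0, -14.1]
tcp_rot: [-3.141, 0.0, 1.571]
contact_force: [-4.4, 0.4, 3.2]
grip_width: 40.7
finger_force: 30.0
```

>>> arm_command(
  gripper=[37,37,37,37,37],
  dp=[
    [0,0,-0.2],
    [0,0,-0.5],
    [0,0,-0.9],
    [0,0,-1],
    [0,0,-1],
  ],
  twist=[0,0,0,0,0],
)

```text
time: 30.7
tool_pos: [434.7, 230.1, 77.5]
tcp_rot: [3.14, -0.0, 1.571]
contact_force: [0.7, 0.8, -2.1]
grip_width: 40.8
finger_force: 30.0
```

```bash
python3 look.py w7 red:5; python3 -c "
from h import *
im=capture('scene');cv2.imwrite('pics/s7.png',cv2.resize(im[60:260,190:390,::-1],(600,600),interpolation=cv2.INTER_CUBIC))
print(get_obs()['grip_width'])"
```

```text
[434.7 230.1  77.5] [ 3.14  -0.     1.571]
red [257.6 199.3] 6877.5 (191, 155, 135, 83) [435.4 217.6   5. ] ell [array([258.3, 202.6]), array([ 93.2, 131.1]), np.float64(92.2)]
red [257.4 272.6] 957.0 (216, 266, 84, 17) [435.1 145.1   5. ] ell [array([257.8, 262.8]), array([38.4, 84.6]), np.float64(88.8)]
40.767898755206105
```

View pics/s7.png

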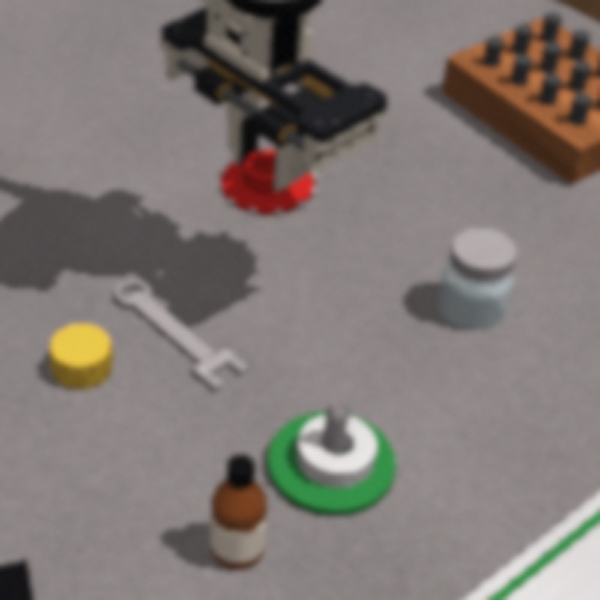

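The cutter is held level and clear of the bench at (268,182). The collar lies flat on the green stand at (337,447), and the jar and bottle stand untouched.

>>> arm_command(
  gripper=[37,37,37,37,37],
  dp=[
    [0,0.4,-0.6],
    [-0.4,0.9,-0.4],
    [-0.5,1,0],
    [-0.5,1,0],
    [-0.5,1,0],
  ],
  twist=[0,0,0,0,0],
)

```text
time: 31.42
tool_pos: [542.3, 182.0, 100.0]
tcp_rot: [-3.141, 0.0, 1.571]
contact_force: [-0.6, 0.2, -2.4]
grip_width: 40.9
finger_force: 30.0
```

>>> arm_command(
  gripper=[37,37,37,37,37],
  dp=[
    [-0.5,1,0],
    [-0.5,1,0],
    [-0.5,1,0],
    [-0.5,0.6,0],
    [-0.5,0.4,0],
  ],
  twist=[0,0,0,0,0],
)

```text
time: 32.05
tool_pos: [642.0, 119.4, 99.6]
tcp_rot: [-3.14, 0.0, 1.571]
contact_force: [-0.2, -0.3, -2.3]
grip_width: 40.7
finger_force: 30.0
```

>>> arm_command(
  gripper=[37,37,37,37,37],
  dp=[
    [0,0,0],
    [0,0,0],
    [0,0,0],
    [0,0,0],
    [0,0,0],
  ],
  twist=[0,0,0,0,0],
)

```text
time: 32.67
tool_pos: [641.7, 120.4, 101.1]
tcp_rot: [3.141, 0.0, 1.571]
contact_force: [-0.1, -0.1, -3.1]
grip_width: 40.7
finger_force: 30.0
```

>>> arm_command(
  gripper=[37,37,37,37,37],
  dp=[
    [-0.02,0.08,0.5],
    [0,0,0.6],
    [0,0,0.4],
    [0,0,0.1],
    [0,0,0],
  ],
  twist=[0,0,0,0,0],
)

```text
time: 33.3
tool_pos: [643.9, 119.6, 60.8]
tcp_rot: [-3.141, 0.0, 1.571]
contact_force: [-0.4, -0.5, -3.9]
grip_width: 40.8
finger_force: 30.0
```

>>> arm_command(
  gripper=[37,37,37,37,37],
  dp=[
    [0,0,0.2],
    [0,0,0.2],
    [0,0,0.2],
    [0,0,0.2],
    [0,0,0],
  ],
  twist=[0,0,0,0,0],
)

```text
time: 33.92
tool_pos: [643.4, 119.6, 40.3]
tcp_rot: [-3.14, 0.0, 1.571]
contact_force: [0.2, 0.1, -3.2]
grip_width: 41.0
finger_force: 30.0
```

Threaded without contact. Lowering from 40 to about 16.

>>> arm_command(
  gripper=[37,37,37,37,37],
  dp=[
    [0,0,0.25],
    [0,0,0.25],
    [0,0,0.2],
    [0,0,0.1],
    [0,0,0.05],
  ],
  twist=[0,0,0,0,0],
)

```text
time: 34.55
tool_pos: [643.8, 119.6, 19.5]
tcp_rot: [-3.141, 0.0, 1.571]
contact_force: [0.2, 0.1, -2.7]
grip_width: 41.1
finger_force: 30.0
```

>>> arm_command(
  gripper=[37,37,37,37,37],
  dp=[
    [0,0,0.04],
    [0,0,0.02],
    [0,0,0.02],
    [0,0,0],
    [0,0,0],
  ],
  twist=[0,0,0,0,0],
)

```text
time: 35.17
tool_pos: [643.9, 119.6, 17.8]
tcp_rot: [3.141, 0.0, 1.571]
contact_force: [-0.5, -0.3, -3.1]
grip_width: 40.6
finger_force: 30.0
```

>>> arm_command(
  gripper=[37,37,37,37,37],
  dp=[
    [0,0,0.04],
    [0,0,0.03],
    [0,0,0],
    [0,0,0],
    [0,0,0],
  ],
  twist=[0,0,0,0,0],
)

```text
time: 35.8
tool_pos: [643.8, 119.6, 16.0]
tcp_rot: [3.142, 0.0, 1.571]
contact_force: [-0.7, 0.4, -1.5]
grip_width: 40.6
finger_force: 30.0
```

>>> arm_command(
  gripper=[37,37,37,37,37],
  dp=[
    [0,0,0.02],
    [0,0,0.02],
    [0,0,0],
    [0,0,0],
    [0,0,0],
  ],
  twist=[0,0,0,0,0],
)

```text
time: 36.42
tool_pos: [643.9, 119.6, 15.9]
tcp_rot: [3.141, 0.0, 1.571]
contact_force: [-2.2, -0.6, 5.1]
grip_width: 41.3
finger_force: 30.0
```

Seated at 5 N. I'll release and go to the cap.

>>> arm_command(
  gripper=[70,70,70,70,70],
  dp=[
    [0,0,0],
    [0,0,0],
    [0,0,-0.3],
    [0,0,-0.8],
    [0,0,-1],
  ],
  twist=[0,0,0,0,0],
)

```text
time: 37.05
tool_pos: [643.6, 119.6, 67.9]
tcp_rot: [-3.141, 0.0, 1.571]
contact_force: [0.2, -0.4, -0.5]
grip_width: 69.8
finger_force: 0.0
```

>>> arm_command(
  gripper=[80,80,80,80,80],
  dp=[
    [0,-0.3,-1],
    [0,-1,-0.5],
    [-0.4,-1,0],
    [-0.5,-1,0],
    [-0.5,-1,0],
  ],
  twist=[0,0,0,0,0],
)

```text
time: 37.67
tool_pos: [535.8, 84.3, 105.6]
tcp_rot: [3.14, 0.0, 1.571]
contact_force: [-0.4, -0.4, 0.2]
grip_width: 80.1
finger_force: 0.0
```

>>> arm_command(
  gripper=[80,80,80,80,80],
  dp=[
    [-0.5,-1,0],
    [-0.5,-1,0],
    [-0.5,-1,0],
    [-0.5,-0.6,0],
    [-0.5,-0.5,0],
  ],
  twist=[0,0,0,0,0],
)

```text
time: 38.3
tool_pos: [433.6, 21.6, 105.5]
tcp_rot: [3.14, 0.0, 1.571]
contact_force: [0.3, 0.7, 0.0]
grip_width: 80.2
finger_force: 0.0
```

>>> arm_command(
  gripper=[80,80,80,80,80],
  dp=[
    [0,0,0],
    [0,0,0],
    [0,0,0],
    [0,0,0],
    [0,0,0],
  ],
  twist=[0,0,0,0,0],
)

```text
time: 38.92
tool_pos: [433.9, 22.2, 104.9]
tcp_rot: [-3.141, 0.0, 1.571]
contact_force: [0.0, 0.4, 0.3]
grip_width: 79.7
finger_force: 0.0
```

```bash
python3 look.py w8 yellow:30; python3 -c "
from h import *
C=cam('wrist',get_obs());print(proj(C,[434,33,30]),proj(C,[434,33,0]))"
```

```text
[433.9  22.2 104.9] [-3.141  0.     1.571]
yellow [256.2 171.6] 2452.0 (227, 143, 59, 58) [433.2  34.4  30. ] ell [array([256.2, 171.6]), array([57.9, 58.5]), np.float64(121.7)]
[257.18141355 173.11160372] [257.23736213 166.95000166]
```

View pics/w8.png

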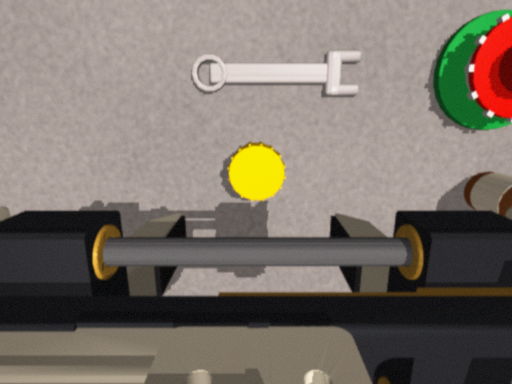

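The cap is at (256,171.6), 58 px across, so at about (434,33). The cutter is in place on the green stand at upper right. I'll descend.

>>> arm_command(
  gripper=[80,80,80,80,80],
  dp=[
    [0.43,0,0.7],
    [0,0,1],
    [0,0,1],
    [0,0,0.9],
    [0,0,0.5],
  ],
  twist=[0,0,0,0,0],
)

```text
time: 39.6
tool_pos: [433.4, 32.9, 1.5]
tcp_rot: [-3.14, -0.0, 1.571]
contact_force: [0.2, -0.1, 0.5]
grip_width: 80.2
finger_force: 0.0
```

>>> arm_command(
  gripper=[80,80,80,80,80],
  dp=[
    [0,0,0.3],
    [0,0,0.2],
    [0,0,0.2],
    [0,0,0.1],
    [0,0,0],
  ],
  twist=[0,0,0,0,0],
)

```text
time: 40.22
tool_pos: [433.8, 32.8, -17.5]
tcp_rot: [3.142, 0.0, 1.571]
contact_force: [0.1, -0.5, -0.1]
grip_width: 80.4
finger_force: 0.0
```

>>> arm_command(
  gripper=[45,45,45,45,45],
  dp=[
    [0,0,0],
    [0,0,0],
    [0,0,0],
    [0,0,0],
    [0,0,0],
  ],
  twist=[0,0,0,0,0],
)

```text
time: 40.85
tool_pos: [433.8, 32.8, -17.5]
tcp_rot: [3.142, 0.0, 1.571]
contact_force: [-0.2, -0.1, 1.7]
grip_width: 49.4
finger_force: 30.0
```

>>> arm_command(
  gripper=[45,45,45,45,45],
  dp=[
    [0,0,-0.3],
    [0,0,-0.7],
    [0,0,-1],
    [0,0,-1],
    [0.2,0,-1],
  ],
  twist=[0,0,0,0,0],
)

```text
time: 41.48
tool_pos: [433.7, 37.7, 83.7]
tcp_rot: [3.141, 0.0, 1.57]
contact_force: [-0.2, 0.2, -1.1]
grip_width: 49.4
finger_force: 30.0
```

>>> arm_command(
  gripper=[45,45,45,45,45],
  dp=[
    [0.5,0.5,-0.9],
    [0.5,1,0],
    [0.5,1,0],
    [0.5,1,0],
    [0.5,1,0],
  ],
  twist=[0,0,0,0,0],
)

```text
time: 42.1
tool_pos: [546.9, 100.8, 105.3]
tcp_rot: [-3.142, 0.0, 1.571]
contact_force: [-0.3, -0.2, 0.3]
grip_width: 49.3
finger_force: 30.0
```

>>> arm_command(
  gripper=[45,45,45,45,45],
  dp=[
    [0.5,1,0],
    [0.27,1,0],
    [0,1,0],
    [0,0.6,0],
    [0,0.3,0],
  ],
  twist=[0,0,0,0,0],
)

```text
time: 42.72
tool_pos: [644.1, 119.5, 104.8]
tcp_rot: [-3.141, 0.0, 1.571]
contact_force: [0.7, 0.2, -0.3]
grip_width: 49.4
finger_force: 30.0
```

>>> arm_command(
  gripper=[45,45,45,45,45],
  dp=[
    [0,0,0],
    [0,0,0],
    [0,0,0],
    [0,0,0],
    [0,0,0],
  ],
  twist=[0,0,0,0,0],
)

```text
time: 43.35
tool_pos: [643.7, 119.6, 105.1]
tcp_rot: [3.142, 0.0, 1.571]
contact_force: [0.4, -0.2, -1.1]
grip_width: 49.8
finger_force: 30.0
```

>>> arm_command(
  gripper=[45,45,45,45,45],
  dp=[
    [0,0,0.6],
    [0,0,0.7],
    [0,0,0.4],
    [0,0,0.2],
    [0,0,0],
  ],
  twist=[0,0,0,0,0],
)

```text
time: 43.98
tool_pos: [643.7, 119.6, 57.0]
tcp_rot: [-3.141, 0.0, 1.571]
contact_force: [0.2, -0.2, -0.8]
grip_width: 49.4
finger_force: 30.0
```

>>> arm_command(
  gripper=[45,45,45,45,45],
  dp=[
    [0,0,0.2],
    [0,0,0.2],
    [0,0,0.15],
    [0,0,0.1],
    [0,0,0],
  ],
  twist=[0,0,0,0,0],
)

```text
time: 44.6
tool_pos: [643.7, 119.6, 41.0]
tcp_rot: [-3.141, 0.0, 1.571]
contact_force: [0.5, 0.2, -1.0]
grip_width: 49.4
finger_force: 30.0
```

>>> arm_command(
  gripper=[45,45,45,45,45],
  dp=[
    [0,0,0.06],
    [0,0,0.06],
    [0,0,0.04],
    [0,0,0],
    [0,0,0],
  ],
  twist=[0,0,0,0,0],
)

```text
time: 45.22
tool_pos: [643.9, 119.6, 37.2]
tcp_rot: [3.141, 0.0, 1.571]
contact_force: [0.6, -0.1, -0.7]
grip_width: 49.2
finger_force: 30.0
```

>>> arm_command(
  gripper=[45,45,45,45,45],
  dp=[
    [0,0,0.02],
    [0,0,0.02],
    [0,0,0],
    [0,0,0],
    [0,0,0],
  ],
  twist=[0,0,0,0,0],
)

```text
time: 45.85
tool_pos: [643.9, 119.6, 36.5]
tcp_rot: [3.141, 0.0, 1.571]
contact_force: [-1.2, 0.6, 4.0]
grip_width: 49.2
finger_force: 30.0
```

Seated. I'll release, rise and move clear.

>>> arm_command(
  gripper=[75,75,75,75,75],
  dp=[
    [0,0,0],
    [0,0,0],
    [0,0,-0.3],
    [0,0,-0.7],
    [0,0,-1],
  ],
  twist=[0,0,0,0,0],
)

```text
time: 46.48
tool_pos: [643.7, 119.6, 87.3]
tcp_rot: [-3.141, 0.0, 1.571]
contact_force: [0.4, 0.7, 0.0]
grip_width: 74.9
finger_force: 0.0
```

>>> arm_command(
  gripper=[75,75,75,75,75],
  dp=[
    [0,0,-1],
    [0,-0.5,-1],
    [0,-1,0],
    [0,-1,0],
    [0,-1,0],
  ],
  twist=[0,0,0,0,0],
)

```text
time: 47.1
tool_pos: [556.0, 119.6, 137.8]
tcp_rot: [3.139, -0.0, 1.571]
contact_force: [-0.4, -0.1, 0.1]
grip_width: 74.9
finger_force: 0.0
```

>>> arm_command(
  gripper=[75,75,75,75,75],
  dp=[
    [0,-1,0],
    [0,-1,0],
    [0,-1,0],
    [0,0,0],
    [0,0,0],
  ],
  twist=[0,0,0,0,0],
)

```text
time: 47.72
tool_pos: [482.6, 119.6, 137.2]
tcp_rot: [3.139, -0.0, 1.571]
contact_force: [-0.7, -0.2, 0.8]
grip_width: 74.6
finger_force: 0.0
```

Run:
```python
from h import *
im=capture("scene");t=capture("top")
cv2.imwrite("pics/end.png",np.hstack([cv2.resize(im[120:300,150:370,::-1],None,fx=2,fy=2,interpolation=2),cv2.resize(t[90:270,120:290,::-1],None,fx=2,fy=2,interpolation=2)]))
C=cam("top")
for k,z in(("yellow",82),("blue",34)):
    for c in blobs(t,k,60)[:1]:print(k,cen(c),ray(C,cen(c),z))
```

```text
yellow [229.09984639 139.05529954] [645.03586027 119.12434425  82.        ]
blue [358.93982208 161.23233909] [ 596.62247211 -183.59050848   34.        ]
```

View pics/end.png

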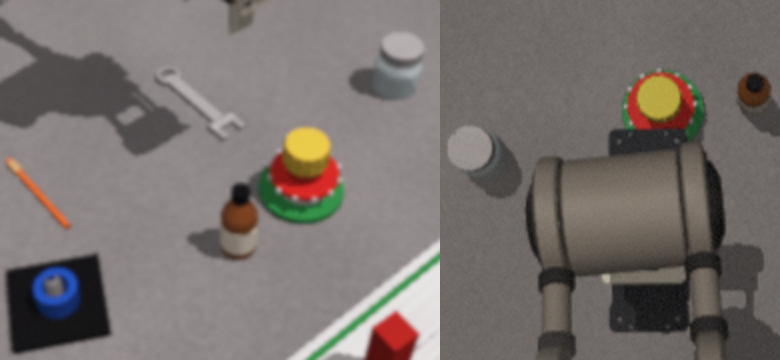

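The picture shows the complete stack upright and level on the green stand: cap at (307,150), cutter below it. The spacer is flat on the black stand at (55,290), and the bottle and jar are where they were. Handing in.

```bash
python3 -c "
from plant import *
print(close_job())"
```

```text
the job is handed in; nothing more can be done
None
```

The spacer is on the black-footed stand, and the collar, cutter (hub up) and cap are stacked in order on the green-footed one. The bottle and jar stand where they were, and the job was handed in at about 48 s.

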